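# Spin-check a scooter wheel and stop it at the dial indicator

## Task

Check that the scooter wheel on the bench stand runs free: flick it so that it spins by itself for a couple of full turns, either way round, then brake it with a fingertip so that it comes to rest in one go with its yellow dot at the red tip of the dial indicator, no more than a thumb's width (25 mm) to either side. Do not let it stop anywhere else once it has had its turns, do not lift it off the spindle, and leave the indicator and the things lying around where they are. Finish with the hand clear and the wheel still.

Things in the scene. Friction and masses are not known exactly. Their poses are not given: they have to be found in the camera images.
- stand: Wheel stand, fixed to the bench: dark steel plate 360 x 170 x 12 mm with a blue post (52 mm across, 55 mm high) and an upright bare spindle, top at 136 mm, on which the scooter wheel lies flat, free to turn. Origin on the spindle axis at bench height; z up; x points from the spindle along the plate towards the dial indicator.
- wheel (a joint): Wheel angle about the upright spindle, rad, counted on through all turns, growing anticlockwise seen from above; 0 and multiples of 2 pi = dot at the indicator tip; at q the dot lies q anticlockwise of the stand's x. Starts at rest, 1.14 to 5.14. Bearings nearly free: it loses about 0.2 to 0.3 rad/s each second, so it must leave the finger at 2.5 rad/s or more to make a couple of turns.
- dot (a point): Centre of the yellow dot (18 mm) on the upper sidewall of the black tyre, 102 mm from the spindle axis, 113 mm above the bench. Tyre: 254 mm outside diameter, 50 mm thick; its upper sidewall can be pressed between radius 92 and 114 mm. The rubber grips: a fingertip pressed on it and swept along the rim drives the wheel, and a press of some 5 N stops it within 0.1 s; it then stays put.
- hub_top (a point): Centre of the silver hub's upper face (radius 20 mm), on the axis, 118 mm above the bench. The wheel (0.8 to 1.25 kg, inertia some 0.010 kg m2) is not bolted down. Three straight radial spokes, 20 mm wide, run from hub to rim, 78 to 98 mm above the bench, centred at 60, 180 and 300 degrees anticlockwise from the dot.
- valve (a point): Top of the short brass-tipped valve, in line with the dot, in the window between two spokes: at radius 60 to 74 mm, up to 120 mm above the bench. The three windows between the spokes are open from the hub (20 mm) to the silver rim (inner radius 70 mm, upper edge 108 mm above the bench) and for 20 mm below the spokes.
- gauge: Dial indicator on a magnetic base, 1.2 kg, loose, on the stand's plate: steel block 50 x 60 x 55 mm with a red switch, a 12 mm column up to 202 mm above the bench, a thin arm reaching in over the tyre, a 42 mm dial (up to 198 mm) and a plunger with a red tip. Origin under the middle of the block, 12 mm above the bench, 185 mm from the spindle axis along the stand's x.
- gauge_tip (a point): Underside of the indicator's red tip, 102 mm from the spindle axis along the stand's x, 123 mm above the bench: 10 mm clear of the tyre.
- battery: Bystander: blue battery pack 160 x 70 x 42 mm with a yellow plug, loose beside the stand. Origin under its middle.
- meter: Bystander: yellow multimeter 150 x 76 x 39 mm, loose beside the stand. Origin under its middle.
- tyre_lever: Bystander: orange plastic tyre lever 122 x 16 x 10 mm, loose beside the stand. Origin under its middle.
Things that resemble listed ones, but are neither listed nor needed, are in the scene too. Several things have the shape of the gauge; the one meant has the colours described above.

How it is judged:
On the way, in this order (a step that is already met when the one before it is completed fails the run):
1. the wheel spins by itself, faster than 1 rad/s, with no finger on it ((velocity of joint wheel above 1 rad/s or velocity of joint wheel below -1 rad/s) and contact force between the fingers and wheel below 0.05 N), for 0.1 s.
2. still turning untouched, it has made a couple of turns (1.3 to 2, by where it started) ((value of joint wheel above 13.5 rad or value of joint wheel below -7.3 rad) and (velocity of joint wheel above 0.1 rad/s or velocity of joint wheel below -0.1 rad/s) and contact force between the fingers and wheel below 0.05 N), for 0.05 s.
3. a fingertip holds it braked with the dot within 25 mm of the indicator's tip (contact force between the fingers and wheel above 0.3 N and velocity of joint wheel between -0.2 and 0.2 rad/s and horizontal distance between dot and gauge_tip below 0.025 m), for 0.05 s.
At the end, for the whole second after the job is handed in: Wheel at rest (under 0.03 rad/s), on its spindle (not raised 5 mm), yellow dot within 25 mm, seen from above, of the indicator's red tip; indicator upright and moved no more than 6 mm; battery, multimeter and tyre lever moved no more than 15 mm (velocity of joint wheel between -0.03 and 0.03 rad/s and horizontal distance between dot and gauge_tip below 0.025 m and not (height (world z) of hub_top above 0.123 m) and not (distance of gauge from where it was at the start of the episode above 0.006 m or angle between gauge's own z axis and vertical above 0.1 rad) and not (distance of any of battery, meter, tyre_lever from where it was at the start of the episode above 0.015 m)); the robot touches nothing.
It fails at once if the wheel comes to a standstill away from the indicator's tip once it has had its turns ((value of joint wheel above 13.5 rad or value of joint wheel below -7.3 rad) and velocity of joint wheel between -0.05 and 0.05 rad/s and horizontal distance between dot and gauge_tip above 0.025 m).
It fails at once if the wheel is lifted off its seat (height (world z) of hub_top above 0.123 m).
It fails at once if the indicator is shifted or tipped (distance of gauge from where it was at the start of the episode above 0.006 m or angle between gauge's own z axis and vertical above 0.1 rad).
It fails at once if a bystander is moved more than 15 mm (distance of any of battery, meter, tyre_lever from where it was at the start of the episode above 0.015 m).
It also fails if it takes over 48 s, if anything falls off the work surface, if the arm or the gripper's body presses on something with over 40 N, if the wrist force passes 120 N, or if a joint passes its speed limit or range.

## Robot

A 6-joint arm with a two-finger parallel gripper is mounted at the origin on the work surface. World frame = base frame: x ahead of the robot, y to its left, z up, the work surface at z = 0. Lengths are in m, angles in rad, forces in N, time in s.
With the tool pointing down it reaches from about 0.4 to 0.825 m from the base axis. Payload 7 kg.
Tool frame: the origin (TCP) lies midway between the tips of the shut fingers; the grasp point (between the pads) lies 19 mm behind it (arm.hold_point_z is the distance from the TCP to the grasp point, in m); z points along the fingers, x is the direction in which the jaws open and shut, and the axes are right-handed (so a half turn about z gives the same grasp; the last joint's range is limited). The gripper opens to 88 mm and grips with 3 to 60 N. Pads are 19 mm wide; open, the fingers measure 130 mm over their backs; the gripper's body (78 mm by 193 mm) begins 47 mm behind the grasp point.
Start: joints at [1.63, 0.359, 0.012, 0, -1.224, -0.288], TCP at [0.153, 0.657, 0.227] pointing down, gripper open.
Joint ranges: [-3.07, 3.07], [-1.43, 2.12], [-1.02, 1.25], [-3.03, 1.67], [-3.05, -0], [-3.03, 3.03]. Speed limits (rad/s): [2.39, 2.39, 3.01, 3.14, 3.14, 3.14].

## Interface

Orientations are given as [roll, pitch, yaw] about the fixed x, y, z axes, in that order (R = Rz(yaw) Ry(pitch) Rx(roll)).
In Python, from station import readout, viewer, job, arm gives the robot as it stands.
- The arm moves only by the tool apply_moves, never from a script. Its argument "deltas" is text: rows parted by semicolons, each of 4 numbers parted by spaces: the shift along the tool's x, y, z in cm, then the turn about the tool's z in rad. A call has 1 to 10 rows; each row shifts and turns the commanded pose from where the row before left it, along the tool's axes as they then stand; what a row does not reach is not made up. A row lasts 1/8 s, in which the tool goes at most 62.5 mm and 10.7 degrees, less where a joint would pass 70% of its speed; a pose out of reach is approached as far as the arm can. A call is refused whole if a number of a shift passes 6.25 or a number of a turn 0.188, either way. A call with a gripper value outside its range is refused whole. "gripper" is the closure, from -1 (fully open) to 1 (shut), so that 0 is half open, set as the call begins (left out, the last holds). The fingers move at their own pace and stop on an object; "squeeze" is the grip in N (left out, the last holds). Time passes only in rows, so rows that do not move let the fingers close. It gives the time, the measured TCP pose, the force and the opening at its end, in the units of the state.
- readout.get_state(): the state, without advancing time (a new reading comes with each control period).
- viewer.grab_frame(name): name is "scene" or "top" or "wrist"; returns a dict with "image" (384x512x3 uint8, red, green, blue), "camera_matrix" (3x3 intrinsics, pixels), "k1" (the pictures are not rectified: a ray, as slopes to the right and down, at radius r is drawn at 1 + k1 r^2 times it, then the intrinsics apply), "cam_to_world" (4x4, takes a point from camera to world coordinates). Camera axes: x right, y up, looking along -z (the intrinsics and any distortion apply to the point x, -y, -z); pixel columns grow to the right and rows downward; lengths in m; the calibration is good to about 2 mm. A picture is of the moment at which its call begins. There is no depth.
- job.job_done(): hands the job in, once; it reports no verdict.
Trained networks look in the newest picture that a camera, given by its name, has taken for a name from the list of things; names that differ only in an ending like _2 or _b are one class to them, and where a whole thing is asked for, a point or a joint stands for the part that bears it (a point fixed in the world has none). Each returns a list of dicts, best first, with "conf" (0 to 1); they miss things now and then, are a little off and sometimes report something else, mostly with a low value. They report only what shows in the picture. A call takes as long as a camera call. They do not tell look-alikes from the thing itself.
- viewer.silhouettes(camera, query): "region" (384x512 bool, what is visible of it) and "extent" ([left, top, width, height] in pixels, round what is visible of it).
The state is a dict: "t": time; "q": joint angles; "qd": joint speeds; "joint_efforts": joint torques, N m; "eef_pos": TCP position; "ee_rot": TCP orientation; "force": force on the tool from outside, world axes, zero at the start; "moment": the same for the moment, N m; "width": finger opening in m.
Only numpy, scipy, OpenCV 4.12 (cv2) and the standard library are available. Lean on these libraries where they do the work, as an engineer would, in place of code of your own. Each camera call takes 0.05 s, during which the arm holds its last target.

## Working session

There is one attempt and no reset: what is moved stays moved. The work goes in short steps, Python scripts to look and compute and a tool call to move; the robot and the scene stay as the last step left them, time stands still between calls to the robot, and variables do not carry over. Pictures are saved under pics/ and viewed, and the job is handed in when it is done.

Besides the shell and the picture viewer there is one more tool, called after "Request:" by a JSON object that holds its "name" and its "arguments", one argument or row to a line. apply_moves: Moves the arm, as the interface text tells. Its arguments: {"type":"object","properties":{"deltas":{"type":"string"},"gripper":{"type":"number"},"squeeze":{"type":"number"}},"required":["deltas"]}

```bash
ls; mkdir -p pics; cat > h.py <<'E'
import numpy as np, cv2
from station import readout, viewer, job, arm
def save(name,fn,fr=None):
    fr=fr or viewer.grab_frame(name)
    cv2.imwrite('pics/'+fn,cv2.cvtColor(fr['image'],cv2.COLOR_RGB2BGR)); return fr
def ray(fr,u,v):
    K=np.array(fr['camera_matrix']);k=float(fr['k1'])
    d=np.array([(u-K[0,2])/K[0,0],(v-K[1,2])/K[1,1]]);s=d.copy()
    for _ in range(50): s=d/(1+k*(s@s))
    T=np.array(fr['cam_to_world']);
    return T[:3,3],T[:3,:3]@np.array([s[0],-s[1],-1])
def at_z(fr,u,v,z):
    o,d=ray(fr,u,v); return o+d*(z-o[2])/d[2]
def proj(fr,p):
    T=np.array(fr['cam_to_world']);K=np.array(fr['camera_matrix']);c=T[:3,:3].T@(np.array(p)-T[:3,3])
    s=np.array([c[0],-c[1]])/-c[2]; s=s*(1+float(fr['k1'])*(s@s)); return K[0,0]*s[0]+K[0,2],K[1,1]*s[1]+K[1,2]
E
python3 - <<'E'
from h import *
print(readout.get_state())
for n in ['scene','top','wrist']:
    f=save(n,n+'0.png'); print(n,np.array(f['cam_to_world']).round(3).tolist(),np.array(f['camera_matrix']).tolist(),f['k1'])
    for q in ['stand','wheel','dot','hub_top','valve','gauge','gauge_tip','battery','meter','tyre_lever']:
        try: print(n,q,[(round(r['conf'],2),r['extent']) for r in viewer.silhouettes(n,q)])
        except Exception as e: print(n,q,e)
print(readout.get_state()['t'])
E
```

```text
pics
{'t': 0.0, 'q': array([ 1.63009221e+00,  3.59352864e-01,  1.10693858e-02, -3.54829485e-04,
       -1.22409937e+00, -2.88069458e-01]), 'qd': array([-3.11253433e-04, -3.94921611e-05, -1.19976125e-03,  1.99690848e-04,
        1.23507932e-03, -6.75244073e-04]), 'joint_efforts': array([-7.88643720e-04, -5.82728684e+01,  2.93062609e+01,  6.99710727e+00,
        6.99476586e-03, -1.60083887e-04]), 'eef_pos': array([0.15301242, 0.65692844, 0.22564843]), 'ee_rot': array([-3.14146170e+00, -1.61592095e-03, -1.79969084e+00]), 'force': array([ 0.02206566, -0.17462938,  0.68849635]), 'moment': array([ 7.14113718e-03, -7.11724642e-05,  9.55119082e-03]), 'width': 0.0876178215728154}
scene [[-0.669, -0.638, 0.381, 0.951], [0.743, -0.575, 0.343, 0.371], [0.0, 0.512, 0.859, 0.885], [0.0, 0.0, 0.0, 1.0]] [[458.564723496398, 0.0, 249.6098896985194], [0.0, 458.564723496398, 192.8832670959983], [0.0, 0.0, 1.0]] -0.1719781769288912
scene stand [(0.69, [144.4, 140.7, 172.8, 176.0])]
scene wheel [(0.73, [188.6, 141.1, 123.9, 114.6])]
scene dot [(0.66, [163.8, 187.8, 55.6, 97.0]), (0.65, [189.1, 143.7, 129
[... 1223 characters left out ...]
 124.8, 21.7, 37.4]), (0.73, [123.7, 115.0, 58.6, 34.3]), (0.71, [326.0, 94.7, 26.9, 65.1])]
top battery [(0.65, [318.0, 197.9, 34.8, 62.5])]
top meter [(0.8, [158.4, 187.9, 30.3, 52.0]), (0.66, [207.4, 126.7, 92.5, 129.3])]
top tyre_lever [(0.73, [208.3, 263.5, 46.5, 14.5])]
wrist [[-0.227, 0.94, 0.256, 0.221], [-0.974, -0.219, -0.061, 0.641], [-0.001, -0.263, 0.965, 0.386], [0.0, 0.0, 0.0, 1.0]] [[281.05452044403563, 0.0, 251.29897556126116], [0.0, 281.05452044403563, 192.24205315512617], [0.0, 0.0, 1.0]] -0.055885028400316644
wrist stand []
wrist wheel []
wrist dot []
wrist hub_top []
wrist valve []
wrist gauge []
wrist gauge_tip []
wrist battery []
wrist meter []
wrist tyre_lever []
1.65
```

```bash
python3 - <<'E'
import cv2
s=cv2.imread('pics/top0.png'); cv2.imwrite('pics/top0c.png',cv2.resize(s[80:290,110:370],None,fx=3,fy=2.857,interpolation=2)) 
s=cv2.imread('pics/scene0.png'); cv2.imwrite('pics/scene0c.png',cv2.resize(s[100:384,50:380],None,fx=2.1,fy=2.1,interpolation=2)) 
E
```

```text
(no output)
```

View pics/top0c.png

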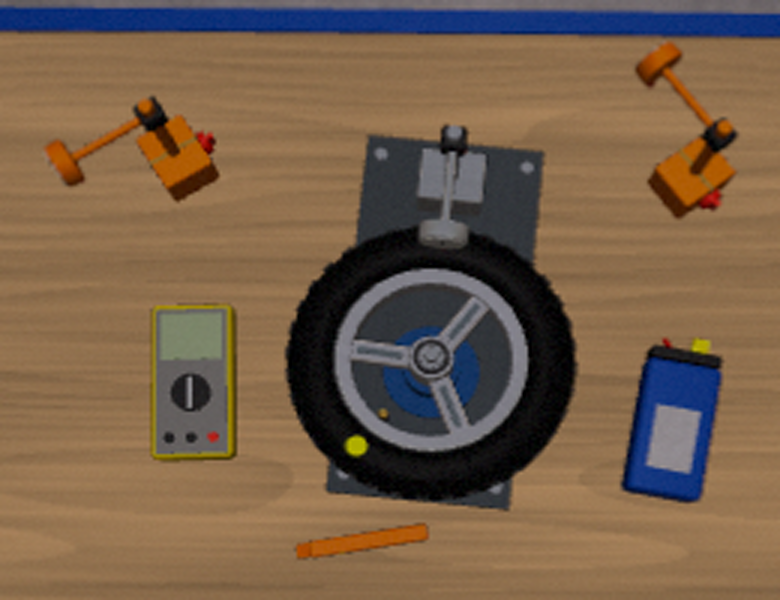

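View pics/scene0c.png

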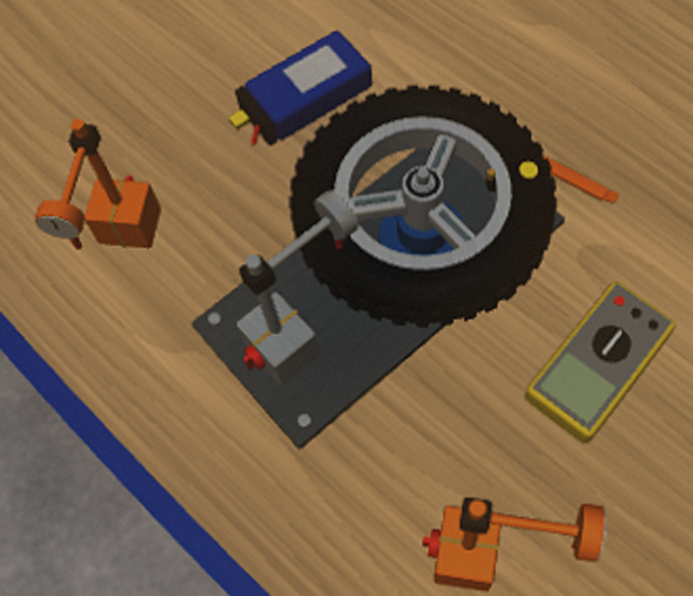

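```bash
python3 - <<'E'
from h import *
f=viewer.grab_frame('top')
np.save('pics/topf.npy',f,allow_pickle=True)
im=f['image'].astype(int)
def c(x,y): return 110+(x+.5)/3-.5, 80+(y+.5)/2.857-.5
hub=at_z(f,*c(432,353),0.136); print('spindle top',hub)
# plate corners at z .012
for p in [(368,137),(543,152),(510,509),(328,492)]: print('corner',at_z(f,*c(*p),.012))
R,G,B=im[...,0],im[...,1],im[...,2]
m=(R>150)&(G>150)&(B<90); m[:, :215]=0; m[:,300:]=0
v,u=np.nonzero(m); dot=at_z(f,u.mean(),v.mean(),.113); print('dot',u.mean(),v.mean(),dot, len(u))
# silver rim outer edge inner hole: fit
b=cv2.inRange(f['image'],(110,110,110),(255,255,255)); b[:155]=0
n,l,st,ce=cv2.connectedComponentsWithStats(b)
for i in range(1,n):
    if st[i,4]>60: print(st[i],ce[i])
i=1+np.argmax(st[1:,4]); cs,_=cv2.findContours((l==i).astype(np.uint8),cv2.RETR_EXTERNAL,cv2.CHAIN_APPROX_NONE)
k=max(cs,key=len)[:,0]
P=np.array([at_z(f,*p,.108)[:2] for p in k])
A=np.c_[2*P,np.ones(len(P))]; s=np.linalg.lstsq(A,(P**2).sum(1),rcond=None)[0]; print('rim c',s[:2],np.sqrt(s[2]+s[:2]@s[:2]))
d=f
f2=viewer.grab_frame('scene')
np.save('pics/scf.npy',f2,allow_pickle=True)
im=f2['image'].astype(int);R,G,B=im[...,0],im[...,1],im[...,2]
m=(R>170)&(G>170)&(B<90); v,u=np.nonzero(m); print(sorted(zip(u,v))[:3])
n,l,st,ce=cv2.connectedComponentsWithStats(m.astype(np.uint8)); 
for i in range(1,n): print(st[i],ce[i],at_z(f2,*ce[i],.113))
def cs_(x,y): return 50+(x+.5)/2.1-.5, 100+(y+.5)/2.1-.5
print('spindle top s',at_z(f2,*cs_(422,173),.136)); print('tip', at_z(f2,*cs_(338,246),.123))
for p in [(302,446),(192,324),(563,219)]: print('corner s',at_z(f2,*cs_(*p),.012))
E
```

```text
spindle top [0.60037306 0.05648064 0.136     ]
corner [0.83845551 0.11957985 0.012     ]
corner [ 0.82440826 -0.04843518  0.012     ]
corner [ 0.4676368 -0.0165143  0.012    ]
corner [0.48255273 0.15065676 0.012     ]
dot 228.5 235.5 [0.51976731 0.12014161 0.113     ] 32
[ 222  174   64   64 1077] [253.63881151 205.57660167]
[326 222  17  23 309] [334.07443366 233.14563107]
rim c [0.59967752 0.05691739] 0.08160995534237307
[(np.int64(305), np.int64(181))]
[305 181   1   1   1] [305. 181.] [0.51404197 0.12671162 0.113     ]
spindle top s [0.59942725 0.05763774 0.136     ]
tip [0.70097953 0.04792184 0.123     ]
corner s [0.83715599 0.1224742  0.012     ]
corner s [ 0.82457064 -0.04556188  0.012     ]
corner s [0.48475555 0.15293601 0.012     ]
```

Request:
{"name": "apply_moves", "arguments": {
  "deltas": "0 0 0 -0.115;0 0 0 -0.115;5.4 -2.97 0 0;5.4 -2.97 0 0;5.4 -2.97 0 0;5.4 -2.97 0 0;5.4 -2.97 0 0;5.4 -2.97 0 0;5.4 -2.97 0 0;5.4 -2.97 0 0",
  "gripper": 1,
  "squeeze": 10
}}

```text
t: 3.0
eef_pos: [0.3919, 0.224, 0.2271]
ee_rot: [-3.141, 0.001, -1.569]
force: [1.2, 0.5, -0.6]
width: 0.0008
```

Request:
{"name": "apply_moves", "arguments": {
  "deltas": "4.32 -2.37 1.0 0;4.32 -2.37 1.0 0;4.32 -2.37 1.5 0;4.32 -2.37 1.5 0;4.32 -2.37 1.7 0;0 0 1.0 0;0 0 0 0"
}}

```text
t: 3.88
eef_pos: [0.5094, 0.0095, 0.1489]
ee_rot: [3.14, -0.001, -1.571]
force: [0.8, 0.7, 1.1]
width: 0.0005
```

```bash
python3 - <<'E'
from h import *
f=save('wrist','w1.png');f=save('scene','s1.png'); s=readout.get_state(); print(s['t'],s['eef_pos'],s['force'],s['q'])
s=cv2.imread('pics/s1.png'); cv2.imwrite('pics/s1c.png',cv2.resize(s[80:330,100:420],None,fx=2.4,fy=2.4,interpolation=2)) 
E
```

```text
3.975 [0.51000405 0.0105438  0.15010846] [0.40075209 0.67077767 1.75115677] [ 4.06261897e-01  1.53743979e-01 -4.55209229e-01  1.83679175e-04
 -9.61199087e-01  1.16672005e+00]
```

View pics/w1.png

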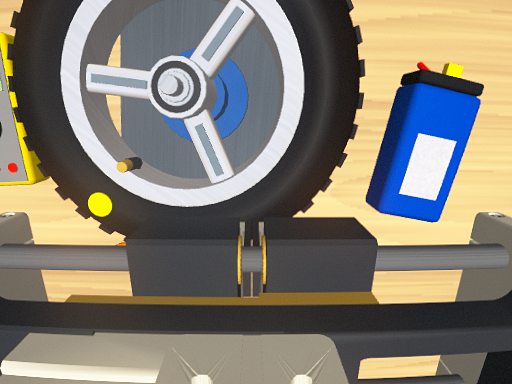

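View pics/s1c.png

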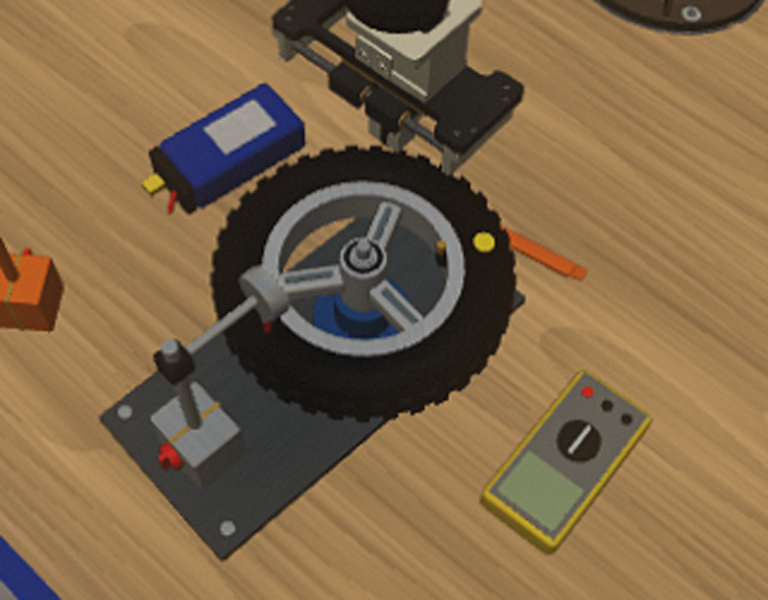

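```bash
python3 - <<'E'
from h import *
f=np.load('pics/scf.npy',allow_pickle=True).item()
for z in (.15,.17,.216): 
    u,v=proj(f,(.51,.0105,z)); print(u,v,(u-100)*2.4,(v-80)*2.4)
E
```

```text
262.9677114435268 137.31857482611622 391.1225074644643 137.56457958267893
263.2146391550344 131.12500324708864 391.71513397208247 122.70000779301273
263.8145780140457 116.00020363061459 393.1549872337097 86.40048871347501
```

Request:
{"name": "apply_moves", "arguments": {
  "deltas": "0 0 2.0 0;0 0 1.2 0;0 0 0 0"
}}

```text
t: 4.35
eef_pos: [0.5095, 0.0103, 0.1173]
ee_rot: [3.141, -0.0, -1.568]
force: [0.0, -0.4, 0.4]
width: 0.0002
```

Request:
{"name": "apply_moves", "arguments": {
  "deltas": "0 0 0.3 0;0 0 0 0"
}}

```text
t: 4.6
eef_pos: [0.5102, 0.01, 0.1149]
ee_rot: [-3.141, 0.0, -1.569]
force: [0.1, 0.2, 0.4]
width: 0.0001
```

Request:
{"name": "apply_moves", "arguments": {
  "deltas": "0 0 0.2 0;0 0 0 0"
}}

```text
t: 4.85
eef_pos: [0.5103, 0.0098, 0.1128]
ee_rot: [-3.141, 0.0, -1.57]
force: [-0.0, 0.6, 2.0]
width: 0.0003
```

Request:
{"name": "apply_moves", "arguments": {
  "deltas": "0 0 0.1 0;0 0 0 0"
}}

```text
t: 5.1
eef_pos: [0.5101, 0.0095, 0.1121]
ee_rot: [-3.141, -0.0, -1.569]
force: [-2.5, -1.2, 7.6]
width: 0.0006
```

Request:
{"name": "apply_moves", "arguments": {
  "deltas": "-1.43 0.62 0.05 0;-3.31 0.54 0 0;-4.43 -1.03 0 0;-3.55 -2.85 0 0;-2.8 -3.0 -2.5 0;0 0 -1.0 0"
}}

```text
t: 5.85
eef_pos: [0.5692, 0.1672, 0.1467]
ee_rot: [-3.14, 0.0, -1.568]
force: [-0.5, -0.1, -0.7]
width: 0.0001
```

```bash
cat > meas.py <<'E'
from h import *
C=np.array([.600,.057]);PSI=-.088
def meas(cam='top',fn=None):
    t=readout.get_state()['t']; f=viewer.grab_frame(cam)
    if fn: save(cam,fn,f)
    h=cv2.cvtColor(f['image'],cv2.COLOR_RGB2HSV)
    m=cv2.inRange(h,(24,140,90),(36,255,255))
    n,l,st,ce=cv2.connectedComponentsWithStats(m); best=None
    for i in range(1,n):
        if st[i,4]<4: continue
        w=(l==i)
        v,u=np.nonzero(w); p=at_z(f,u.mean(),v.mean(),.113)[:2]-C
        r=np.hypot(*p)
        if abs(r-.102)<.012 and (best is None or st[i,4]>best[2]): best=(np.arctan2(p[1],p[0])-PSI,r,st[i,4])
    return t,best
E
python3 - <<'E'
from meas import *
for i in range(8):
    t,b=meas('top','a%d.png'%i); print(round(t,3),None if b is None else np.round(b,3))
s=readout.get_state(); print(s['eef_pos'],s['force'])
E
```

```text
5.85 [ 0.218  0.102 35.   ]
5.9 [ 0.034  0.098 21.   ]
5.95 [-0.162  0.1   29.   ]
6.0 [-0.342  0.102 41.   ]
6.05 [-0.523  0.102 39.   ]
6.1 [-0.711  0.102 43.   ]
6.15 [-0.898  0.101 41.   ]
6.2 [-1.082  0.101 42.   ]
[0.56638492 0.16439369 0.14565666] [ 0.49866692 -0.62015874 -1.03675921]
```

Request:
{"name": "apply_moves", "arguments": {
  "deltas": "3.59 2.3 0 0;3.59 2.3 0 0;3.59 2.3 0 0;0 0 1.0 0;0 0 1.0 0;0 0 0 0"
}}

```text
t: 7.0
eef_pos: [0.4979, 0.0575, 0.125]
ee_rot: [3.14, -0.001, -1.569]
force: [1.1, 0.5, 0.1]
width: 0.0005
```

```bash
python3 - <<'E'
from meas import *
s=readout.get_state(); print(s['t'],s['eef_pos'],s['force'])
for i in range(4):
    for c in ('top','scene'):
        t,b=meas(c,'b%s%d.png'%(c,i)); print(c,round(t,3),None if b is None else np.round(b,3))
E
```

```text
7.0 [0.49794083 0.05752246 0.12495339] [1.07567529 0.46626545 0.14398509]
top 7.0 None
scene 7.05 [ 2.187  0.103 61.   ]
top 7.1 [ 1.983  0.103 30.   ]
scene 7.15 [ 1.844  0.103 66.   ]
top 7.2 [ 1.656  0.102 41.   ]
scene 7.25 [ 1.503  0.102 69.   ]
top 7.3 [ 1.311  0.102 41.   ]
scene 7.35 [ 1.159  0.102 72.   ]
```

Request:
{"name": "apply_moves", "arguments": {
  "deltas": "0 0 0.5 0"
}}

```text
t: 7.52
eef_pos: [0.4985, 0.0575, 0.1213]
ee_rot: [-3.141, 0.0, -1.569]
force: [0.4, 0.1, -0.4]
width: 0.0006
```

```bash
python3 - <<'E'
from meas import *
for i in range(26):
    s=readout.get_state();t,b=meas('scene'); print(round(t,3),None if b is None else np.round(b,3), s['eef_pos'].round(4)[2])
E
```

```text
7.525 [ 0.561  0.101 74.   ] 0.1213
7.575 [ 0.393  0.1   68.   ] 0.1203
7.625 [ 0.22  0.1  70.  ] 0.1205
7.675 [5.4e-02 1.0e-01 6.6e+01] 0.1207
7.725 [-0.132  0.103 44.   ] 0.1209
7.775 [-0.235  0.101 18.   ] 0.121
7.825 [-0.449  0.104 33.   ] 0.1211
7.875 [-0.644  0.102 46.   ] 0.1211
7.925 [-0.793  0.101 63.   ] 0.1212
7.975 [-0.961  0.101 61.   ] 0.1211
8.025 [-1.128  0.101 59.   ] 0.1211
8.075 [-1.293  0.101 56.   ] 0.1211
8.125 [-1.457  0.102 58.   ] 0.1211
8.175 [-1.619  0.102 55.   ] 0.1211
8.225 [-1.781  0.102 54.   ] 0.1211
8.275 [-1.941  0.103 54.   ] 0.1211
8.325 [-2.098  0.103 51.   ] 0.1211
8.375 [-2.258  0.103 56.   ] 0.1211
8.425 [-2.414  0.104 53.   ] 0.1211
8.475 [-2.57   0.103 52.   ] 0.1211
8.525 [-2.73   0.104 56.   ] 0.121
8.575 [-2.86   0.099 16.   ] 0.1211
8.625 [-3.043  0.097  7.   ] 0.1211
8.675 [ 3.075  0.104 46.   ] 0.1211
8.725 [ 2.938  0.104 56.   ] 0.121
8.775 [ 2.783  0.104 58.   ] 0.1211
```

Request:
{"name": "apply_moves", "arguments": {
  "deltas": "0 0 0 0;0 0 0 0;0 0 0 0;0 0 0 0;0 0 0 0;0 0 0 0;0 0 0 0;0 0 0 0;0 0 0 0;0 0 0 0"
}}

```text
t: 10.07
eef_pos: [0.4981, 0.0573, 0.1211]
ee_rot: [-3.142, -0.0, -1.57]
force: [-0.3, 0.5, 0.4]
width: 0.0007
```

```bash
python3 - <<'E'
from meas import *
for i in range(20):
    t,b=meas('scene'); 
    print(round(t,3),None if b is None else np.round(b,3))
print(readout.get_state()['force'])
E
```

```text
10.075 [-1.128  0.101 59.   ]
10.125 [-1.271  0.101 58.   ]
10.175 [-1.414  0.102 57.   ]
10.225 [-1.56   0.102 58.   ]
10.275 [-1.7    0.102 52.   ]
10.325 [-1.839  0.103 52.   ]
10.375 [-1.978  0.103 53.   ]
10.425 [-2.116  0.103 52.   ]
10.475 [-2.255  0.103 55.   ]
10.525 [-2.394  0.104 52.   ]
10.575 [-2.528  0.104 51.   ]
10.625 [-2.665  0.104 56.   ]
10.675 [-2.779  0.103 36.   ]
10.725 [-2.92   0.097  7.   ]
10.775 [3.209 0.097 6.   ]
10.825 [ 3.067  0.104 46.   ]
10.875 [ 2.946  0.104 56.   ]
10.925 [ 2.813  0.104 58.   ]
10.975 [ 2.684  0.104 57.   ]
11.025 [ 2.55   0.104 59.   ]
[ 0.15329772 -0.15627108  0.22528625]
```

Request:
{"name": "apply_moves", "arguments": {
  "deltas": "0 0 0 0;0 0 0 0;0 0 0 0;0 0 0 0;0 0 0 0;0 0 0 0;0 0 0 0;0 0 0 0;0 0 0 0;0 0 0 0"
}}

```text
t: 12.32
eef_pos: [0.4981, 0.0573, 0.1211]
ee_rot: [-3.142, 0.0, -1.57]
force: [0.3, -0.0, 0.3]
width: 0.0006
```

```bash
cat > track.py <<'E'
from meas import *
import sys
n=int(sys.argv[1]); T=[];Q=[]
for i in range(n):
    t,b=meas('scene')
    if b is not None and b[2]>40: T.append(t);Q.append(b[0])
T=np.array(T);Q=np.unwrap(Q); t1=readout.get_state()['t']
p=np.polyfit(T-T[-1],Q,1); print('last',T[-1],Q[-1]%(2*np.pi),'w',p[0],'mid',(T[0]+T[-1])/2,'now',t1, 'res',np.std(Q-np.polyval(p,T-T[-1])))
a=.215
# q(t) using mid point
tm=T.mean(); qm=np.polyval(p,tm-T[-1])%(2*np.pi); w=-p[0]
for tt in np.arange(t1,t1+2.0,.05):
    d=tt-tm; print(round(tt,3), round(qm-(w*d-a*d*d/2),3), round(w-a*d,2), end=' | ')
E
python3 track.py 12
```

```text
last 12.875 4.169306499140115 w -2.3876552081779434 mid 12.6 now 12.925 res 0.005006177096380515
12.925 4.055 2.32 | 12.975 3.94 2.31 | 13.025 3.824 2.3 | 13.075 3.71 2.29 | 13.125 3.596 2.27 | 13.175 3.482 2.26 | 13.225 3.369 2.25 | 13.275 3.257 2.24 | 13.325 3.145 2.23 | 13.375 3.034 2.22 | 13.425 2.923 2.21 | 13.475 2.813 2.2 | 13.525 2.703 2.19 | 13.575 2.594 2.18 | 13.625 2.485 2.17 | 13.675 2.377 2.16 | 13.725 2.27 2.15 | 13.775 2.163 2.14 | 13.825 2.056 2.12 | 13.875 1.95 2.11 | 13.925 1.845 2.1 | 13.975 1.74 2.09 | 14.025 1.636 2.08 | 14.075 1.532 2.07 | 14.125 1.429 2.06 | 14.175 1.326 2.05 | 14.225 1.224 2.04 | 14.275 1.122 2.03 | 14.325 1.021 2.02 | 14.375 0.92 2.01 | 14.425 0.82 2.0 | 14.475 0.721 1.98 | 14.525 0.622 1.97 | 14.575 0.523 1.96 | 14.625 0.426 1.95 | 14.675 0.328 1.94 | 14.725 0.231 1.93 | 14.775 0.135 1.92 | 14.825 0.039 1.91 | 14.875 -0.056 1.9 |
```

Request:
{"name": "apply_moves", "arguments": {
  "deltas": "0 0 0 0;0 0 0 0;0 0 0 0;0 0 0 0;0 0 0 0;0 0 0 0;0 0 0 0;0 0 0 0;0 0 0 0;0 0 0 0"
}}

```text
t: 14.18
eef_pos: [0.4981, 0.0573, 0.1211]
ee_rot: [-3.142, 0.0, -1.57]
force: [0.1, -0.1, 1.1]
width: 0.0004
```

Request:
{"name": "apply_moves", "arguments": {
  "deltas": "0 0 0 0;0 0 0 0;0 0 0 0;0 0 0 0;0 0 0 0;0 0 0 0;0 0 0 0;0 0 0 0;0 0 0 0;0 0 0 0"
}}

```text
t: 15.42
eef_pos: [0.4981, 0.0573, 0.1211]
ee_rot: [-3.142, -0.0, -1.57]
force: [0.5, 0.2, -0.4]
width: 0.0003
```

```bash
sed -i 's/a=.215/a=.165/' track.py; python3 track.py 12
```

```text
last 15.975 4.0532938175312045 w -1.8376549296754745 mid 15.7 now 16.025 res 0.003248550625019328
16.025 3.965 1.78 | 16.075 3.876 1.78 | 16.125 3.787 1.77 | 16.175 3.699 1.76 | 16.225 3.612 1.75 | 16.275 3.524 1.74 | 16.325 3.437 1.73 | 16.375 3.351 1.73 | 16.425 3.265 1.72 | 16.475 3.179 1.71 | 16.525 3.094 1.7 | 16.575 3.009 1.69 | 16.625 2.924 1.69 | 16.675 2.84 1.68 | 16.725 2.757 1.67 | 16.775 2.673 1.66 | 16.825 2.591 1.65 | 16.875 2.508 1.64 | 16.925 2.426 1.64 | 16.975 2.345 1.63 | 17.025 2.264 1.62 | 17.075 2.183 1.61 | 17.125 2.102 1.6 | 17.175 2.023 1.59 | 17.225 1.943 1.59 | 17.275 1.864 1.58 | 17.325 1.785 1.57 | 17.375 1.707 1.56 | 17.425 1.629 1.55 | 17.475 1.552 1.54 | 17.525 1.475 1.54 | 17.575 1.398 1.53 | 17.625 1.322 1.52 | 17.675 1.246 1.51 | 17.725 1.171 1.5 | 17.775 1.096 1.5 | 17.825 1.021 1.49 | 17.875 0.947 1.48 | 17.925 0.873 1.47 | 17.975 0.8 1.46 |
```

Request:
{"name": "apply_moves", "arguments": {
  "deltas": "0 0 0 0;0 0 0 0;0 0 0 0;0 0 0 0;0 0 0 0;0 0 0 0;0 0 0 0;0 0 0 0;0 0 0 0;0 0 0 0"
}}

```text
t: 17.27
eef_pos: [0.4981, 0.0573, 0.1211]
ee_rot: [-3.142, -0.0, -1.57]
force: [0.2, -0.0, -0.8]
width: 0.0003
```

Request:
{"name": "apply_moves", "arguments": {
  "deltas": "0 0 0 0;0 0 0 0;0 0 0 0"
}}

```text
t: 17.65
eef_pos: [0.4981, 0.0573, 0.1211]
ee_rot: [3.142, 0.0, -1.57]
force: [0.5, 0.8, -0.5]
width: 0.0003
```

```bash
sed -i 's/a=.165/a=.175/' track.py; python3 track.py 9
```

```text
last 18.05 0.7051220448334466 w -1.5062616852278117 mid 17.85 now 18.1 res 0.0012378443273294026
18.1 0.634 1.46 | 18.15 0.561 1.45 | 18.2 0.488 1.45 | 18.25 0.416 1.44 | 18.3 0.345 1.43 | 18.35 0.274 1.42 | 18.4 0.203 1.41 | 18.45 0.133 1.4 | 18.5 0.063 1.39 | 18.55 -0.007 1.38 | 18.6 -0.076 1.38 | 18.65 -0.144 1.37 | 18.7 -0.212 1.36 | 18.75 -0.28 1.35 | 18.8 -0.347 1.34 | 18.85 -0.414 1.33 | 18.9 -0.48 1.32 | 18.95 -0.546 1.31 | 19.0 -0.612 1.31 | 19.05 -0.677 1.3 | 19.1 -0.741 1.29 | 19.15 -0.805 1.28 | 19.2 -0.869 1.27 | 19.25 -0.932 1.26 | 19.3 -0.995 1.25 | 19.35 -1.058 1.24 | 19.4 -1.12 1.24 | 19.45 -1.181 1.23 | 19.5 -1.242 1.22 | 19.55 -1.303 1.21 | 19.6 -1.363 1.2 | 19.65 -1.423 1.19 | 19.7 -1.482 1.18 | 19.75 -1.541 1.17 | 19.8 -1.6 1.17 | 19.85 -1.658 1.16 | 19.9 -1.715 1.15 | 19.95 -1.772 1.14 | 20.0 -1.829 1.13 | 20.05 -1.885 1.12 |
```

Request:
{"name": "apply_moves", "arguments": {
  "deltas": "0 0 0 0;0 0 0 0;0 0 1.0 0;0 0 0 0;0 0 0 0;0 0 0 0"
}}

```text
t: 18.85
eef_pos: [0.4988, 0.0575, 0.1116]
ee_rot: [-3.14, 0.0, -1.569]
force: [-2.4, -0.2, 10.3]
width: 0.001
```

```bash
python3 - <<'E'
from meas import *
for i in range(4): t,b=meas('scene','c%d.png'%i); print(round(t,3),b)
print(readout.get_state()['force'],readout.get_state()['eef_pos'])
s=cv2.imread('pics/c3.png'); cv2.imwrite('pics/c3c.png',cv2.resize(s[80:330,100:420],None,fx=2.4,fy=2.4,interpolation=2)) 
E
```

```text
18.85 (np.float64(0.10886933255600648), np.float64(0.10050753546674898), np.int32(71))
18.9 (np.float64(0.10886933255600648), np.float64(0.10050753546674898), np.int32(71))
18.95 (np.float64(0.10828342280679873), np.float64(0.10038565164584982), np.int32(70))
19.0 (np.float64(0.10828342280679873), np.float64(0.10038565164584982), np.int32(70))
[-1.94124087 -0.57545895  9.91694188] [0.49881887 0.0574697  0.11165297]
```

View pics/c3c.png

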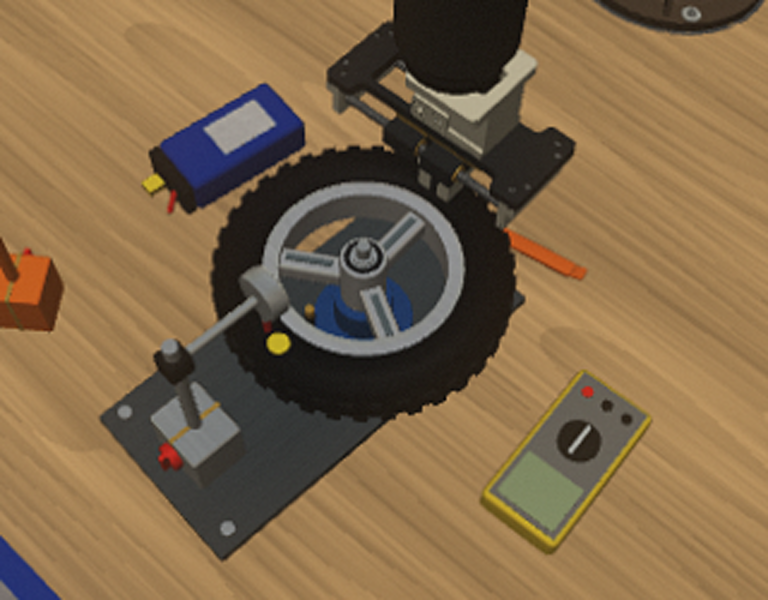

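Request:
{"name": "apply_moves", "arguments": {
  "deltas": "0 0 -0.3 0;0 0 -1.5 0;0 0 -3.0 0;0 0 -4.0 0;0 0 -3.0 0;0 0 0 0;0 0 0 0;0 0 0 0"
}}

```text
t: 20.05
eef_pos: [0.4975, 0.057, 0.2282]
ee_rot: [3.14, -0.001, -1.57]
force: [-0.6, -0.7, -0.4]
width: 0.0008
```

```bash
python3 - <<'E'
from meas import *
for i in range(6): 
    t,b=meas('scene','d%d.png'%i); print(round(t,3),b)
t,b=meas('top','dt.png'); print('top',t,b)
f=viewer.grab_frame('scene')
h=cv2.cvtColor(f['image'],cv2.COLOR_RGB2HSV); m=cv2.inRange(h,(24,140,90),(36,255,255)); n,l,st,ce=cv2.connectedComponentsWithStats(m)
for i in range(1,n):
    if st[i,4]>10: print(st[i],at_z(f,*ce[i],.113))
s=readout.get_state();print(s['force'],s['eef_pos'],s['t'],np.abs(s['qd']).max())
s=cv2.imread('pics/d5.png'); cv2.imwrite('pics/d5c.png',cv2.resize(s[160:260,150:280],None,fx=6,fy=6,interpolation=2)) 
s=cv2.imread('pics/dt.png'); cv2.imwrite('pics/dtc.png',cv2.resize(s[80:290,110:370],None,fx=3,fy=2.857,interpolation=2)) 
E
```

```text
20.05 (np.float64(0.10706894012842189), np.float64(0.10043582059947585), np.int32(69))
20.1 (np.float64(0.10706894012842189), np.float64(0.10043582059947585), np.int32(69))
20.15 (np.float64(0.10706894012842189), np.float64(0.10043582059947585), np.int32(69))
20.2 (np.float64(0.10706894012842189), np.float64(0.10043582059947585), np.int32(69))
20.25 (np.float64(0.10706894012842189), np.float64(0.10043582059947585), np.int32(69))
20.3 (np.float64(0.10706894012842189), np.float64(0.10043582059947585), np.int32(69))
top 20.35 (np.float64(0.11663433028683497), np.float64(0.09876202432442797), np.int32(25))
[159 153  10   7  41] [ 0.66159081 -0.12941502  0.113     ]
[211 219  10   9  69] [0.70041756 0.05891509 0.113     ]
[312 234  32  39  56] [0.60927105 0.25473414 0.113     ]
[302 254  69  53 185] [0.65167714 0.30093915 0.113     ]
[ 0.73515153 -0.27706052  0.40582441] [0.49809887 0.05729541 0.22890657] 20.45 0.002277051953712545
```

View pics/d5c.png

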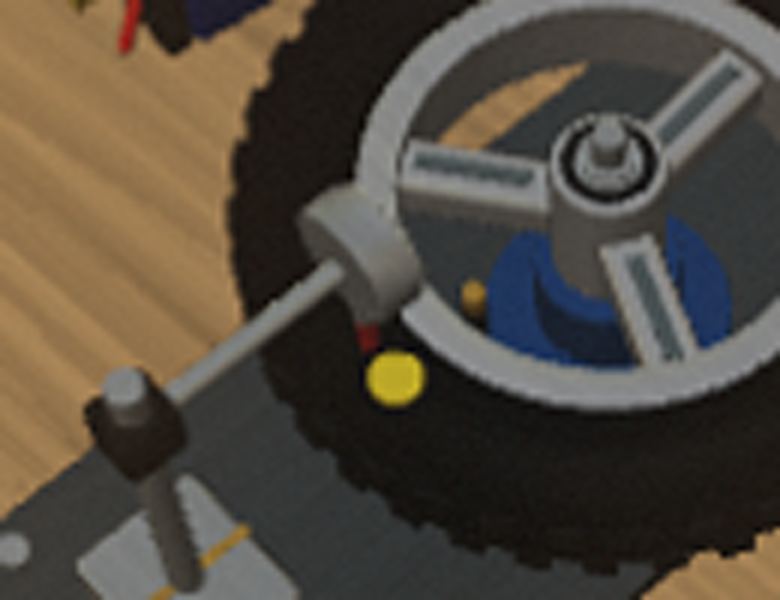

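View pics/dtc.png

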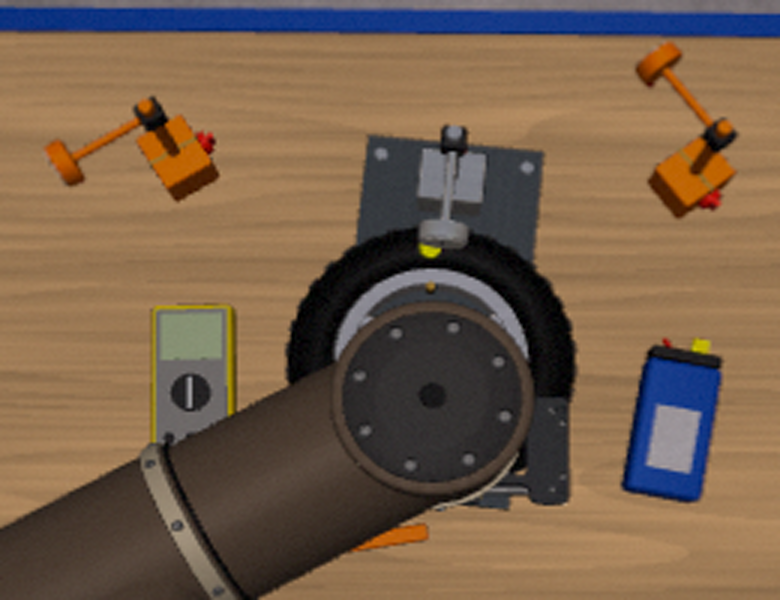

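The close crop shows the dot just beside the red tip: dot (0.700, 0.059), tip about (0.701, 0.048), so about 11 mm apart. The wheel is still and the hand is clear, so I'm handing in.

```bash
python3 -c "
from station import job
print(job.job_done())"
```

```text
the job is handed in; nothing more can be done
None
```

I flicked the wheel, let it spin freely, and braked it once. It stopped with the yellow dot about 11 mm from the indicator's red tip, inside the 25 mm limit.

- **Flick:** I pressed the shut fingertips on the tyre and swept them clockwise. The wheel left the fingers at about 3.7 rad/s and ran untouched for about 5 turns.
- **Brake:** I followed the dot in the camera pictures and pressed once with about 10 N when the wheel had slowed to about 1.4 rad/s.
- **Last checks:**
  - The wheel angle was identical in six pictures, all taken after the hand had lifted about 115 mm clear. The measured force on the tool was near zero.
  - The scene and top cameras agreed on where the dot stopped: 0.107 and 0.117 rad from the tip. The top view was less certain because the dial partly hid the dot.
  - The indicator, battery and multimeter looked unmoved. In the last top view the arm hid part of the tyre lever and multimeter, but the scene view taken during braking showed both in place.

No check failed. The job was handed in at about 20.5 s of the 48 s allowed, and the hand-in reported no verdict.

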